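Seat a flow cell and snug its clamp screw

TASK

Slide the blue flow-cell cassette along its guide into the clamping holder until it is fully home against the end stop. Then turn the brass thumbscrew on the bridge clockwise until its foot seats on the cassette and resistance clearly rises: leave it finger-snug, so that it really clamps, but stop there, because overtightening cracks the cell. Let go, and leave the beaker and the bottle where they are.

Things in the scene. Friction and masses are not known exactly. Their poses are not given: they have to be found in the camera images.
- holder: Aluminium clamping holder fixed to the worktop. Origin on the worktop below the thumbscrew's axis; x is the way the cassette slides home, z up. Base plate 140 x 84 x 10 mm (x -85 to +55 mm). Two guide rails, tops 24 mm above the worktop, from x = -40 to +47 mm, 46 mm apart. A dark bridge, 26 mm in x and 72 mm in y, spans the guide at x = 0: underside 45 mm, top 58 mm up.
- end_stop (a point): Middle of the end stop's face, 45 mm along the holder's x from its origin, 18 mm above the worktop. The cassette is home when its far end touches it, its origin at holder x = 0.
- cassette: Loose blue flow-cell cassette, 90 x 44 x 14 mm (x, y, z), 0.14 to 0.28 kg, with two glass windows and a round steel spot on top. Origin at the centre of its underside, x along its length like the holder's. It starts between the rails, 22 to 38 mm short of the stop, lying on the holder's black rubber pad, 14 mm above the worktop.
- cassette_end (a point): Centre of the cassette's near end face (the one to push), half way up: 45 mm from its origin along its -x, 7 mm above its underside.
- thumbscrew: Brass knurled thumbscrew, axis vertical through the holder's origin, in the bridge; origin on the axis, 93 mm below its head's top. Turns clockwise from above against 0.18 N m of thread friction, sinking 16 mm a turn, until its foot (24 mm disc under the bridge, set to an unknown length) meets the cassette after 1.5 to 3.6 rad. It stays where it is left.
- screw_head (a point): Centre of the top face of the screw's head, 90 to 93 mm up at the start. Head 28 mm diameter, 24 mm tall, grip its side. Once the foot touches, each radian adds about 70 N of clamping force and each newton about 0.007 N m of moment on the hand that turns it. Snug is 25 to 70 N, best 45 N: 0.3 N m more than when turning free, about 0.65 rad past the touch.
- beaker: Empty 100 ml glass beaker, 57 mm wide, 70 mm tall, standing on the worktop; origin under its centre. A bystander.
- bottle: Small bottle with a red cap, 48 mm diameter, 97 mm tall; origin under its centre. A bystander.

How it is judged (in metres and radians):
On the way, in this order (a step that is already met when the one before it is completed fails the run):
1. the cassette is home against the end stop (within 3 mm), the screw not yet touching it (x of cassette in the frame of holder above -0.003 m and contact force between thumbscrew and cassette below 0.5 N), for 0.1 s.
2. the thumbscrew clamps the cassette with 25 N or more (contact force between thumbscrew and cassette above 25 N), for 0.3 s.
At the end, for the whole second after the job is handed in: The cassette lies flat within 3 mm of the end stop, at rest, and the released thumbscrew clamps it with 25 to 70 N (x of cassette in the frame of holder above -0.003 m and angle between cassette's own z axis and vertical below 0.05 rad and contact force between thumbscrew and cassette between 25 and 70 N and linear speed of cassette below 0.01 m/s); the robot touches nothing.
It fails at once if the screw is overtightened: it presses on the cassette with more than 70 N (contact force between thumbscrew and cassette above 70 N).
It fails at once if the beaker or the bottle is pushed more than 30 mm away (distance of any of beaker, bottle from where it was at the start of the episode above 0.03 m).
It also fails if it takes over 72 s, if anything falls off the work surface, if the arm or the gripper's body presses on something with over 40 N, if the wrist force passes 120 N, or if a joint passes its speed limit or range.

ROBOT

A 6-joint arm with a two-finger parallel gripper is mounted at the origin on the work surface; the furniture and walls round the work are solid. World frame = base frame: x ahead of the robot, y to its left, z up, the work surface at z = 0. Lengths are in m, angles in degrees, forces in N, time in s.
With the tool pointing down it reaches from about 0.275 to 0.825 m from the base axis. Payload 5.2 kg.
Tool frame: the origin (TCP) lies midway between the tips of the shut fingers; the grasp point (between the pads) lies bot.grip_point_offset behind it (bot.grip_point_offset is the distance from the TCP to the grasp point, in m); x points along the fingers, z is the direction in which the jaws open and shut, and the axes are right-handed (so a half turn about x gives the same grasp; the last joint's range is limited). The gripper opens to 93 mm and grips with 3 to 60 N. Pads are 15 mm wide; open, the fingers measure 128 mm over their backs; the gripper's body (75 mm by 188 mm) begins 65 mm behind the grasp point.
Start: joints at [63.839, 14.817, 87.949, -0, 77.235, -11.62], TCP at [0.138, 0.532, 0.182] pointing down, gripper open.
Joint ranges: [-179.93, 179.93], [-52.35, 119.4], [10.71, 147.94], [-69.91, 249.91], [12.55, 155.21], [-178.61, 178.61]. Speed limits (degrees/s): [147.25, 147.25, 180, 180, 180, 180].

INTERFACE

Orientations are given as [roll, pitch, yaw] about the fixed x, y, z axes, in that order (R = Rz(yaw) Ry(pitch) Rx(roll)).
In Python, from workcell import bot gives the robot as it stands. The module is installed in compiled form; this text tells all that it offers.
- The arm moves only by the tool servo_tool, never from a script. Its argument "moves" is a list of rows, each a list of 3 entries, a list of its own where there are three numbers: the shift along the tool's x, y, z in cm, then the turn about the tool's x in degrees, then the finger opening in cm, from 0 to 9.3. A call has 1 to 20 rows; each row shifts and turns the pose as measured when the row begins, along the tool's axes as they then stand; what a row does not reach is not made up. A row lasts 1/10 s, in which the tool goes at most 50 mm and 8.59 degrees, less where a joint would pass 70% of its speed; a pose out of reach is approached as far as the arm can. A call with a gripper value outside its range is refused whole. The fingers move at their own pace and stop on an object; "force" is the grip in N (left out, the last holds). Time passes only in rows, so rows that do not move let the fingers close. It gives the time, the measured TCP pose, the force and the opening at its end, in the units of the state.
- bot.read_state(): the state, without advancing time (a new reading comes with each control period).
- bot.camera(name): name is "side" or "top"; returns (picture, depth): 420x560x3 uint8, blue, green, red; 420x560 float32, m along the optical axis (not along the pixel's ray), 0 where there is no reading.
- bot.camera_params(name): a dict with "intrinsics" (3x3 intrinsics, pixels), "eye" and "rotation" of the camera in the world. Camera axes: x right, y up, looking along -z (the intrinsics and any distortion apply to the point x, -y, -z); pixel columns grow to the right and rows downward; lengths in m; the calibration is good to about 2 mm. A picture is of the moment at which its call begins. camera_params takes no time and is no camera call.
- bot.job_done(): hands the job in, once; it reports no verdict.
The state is a dict: "time": time; "q": joint angles; "joint_vel": joint speeds; "joint_torque": joint torques, N m; "eef_pos": TCP position; "tcp_rot": TCP orientation; "force": force on the tool from outside, world axes, zero at the start; "ft_torque": the same for the moment, N m; "gripper_width": finger opening in m.
Only numpy, scipy, OpenCV 4.12 (cv2) and the standard library are available. Lean on these libraries where they do the work, as an engineer would, in place of code of your own. Each camera call takes 0.05 s, during which the arm holds its last target.

## Working session

There is one attempt and no reset: what is moved stays moved. The work goes in short steps, Python scripts to look and compute and a tool call to move; the robot and the scene stay as the last step left them, time stands still between calls to the robot, and variables do not carry over. Pictures are saved under pics/ and viewed, and the job is handed in when it is done.

Besides the shell and the picture viewer there is one more tool, called after "Request:" by a JSON object that holds its "api" and its "payload". servo_tool: Moves the arm, as the interface text tells. Its arguments: {"type":"object","properties":{"moves":{"type":"array","items":{"type":"array"}},"force":{"type":"number"}},"required":["moves"]}

```bash
mkdir -p pics; python3 - <<'E'
from workcell import bot
import cv2
s=bot.read_state(); print(s, bot.grip_point_offset)
for n in("top","side"):
    p,d=bot.camera(n); cv2.imwrite(f"pics/{n}0.png",p)
    import numpy as np; np.save(f"pics/{n}0_d.npy",d); print(n,bot.camera_params(n))
E
```

```text
{'time': 0.0, 'q': array([ 6.38397569e+01,  1.48580983e+01,  8.80100972e+01,  7.18363576e-04,
        7.72353233e+01, -1.16186718e+01]), 'joint_vel': array([-0.00618219,  0.02809237, -0.15322536, -0.00617295,  0.03948365,
       -0.07781825]), 'joint_torque': array([-1.89557810e-03, -4.37307143e+01, -2.83996850e+01,  7.16343010e-02,
        4.13575151e-02, -1.06179552e-04]), 'eef_pos': array([0.13778524, 0.53183271, 0.18113555]), 'tcp_rot': array([ 167.99371829,   89.89647886, -116.54801236]), 'force': array([ 0.07768396,  0.27625552, -0.52223239]), 'ft_torque': array([1.07368161e-02, 1.20366929e-02, 4.97150975e-05]), 'gripper_width': 0.09324486535543014} 0.0188
top {'intrinsics': array([[407.1790044 ,   0.        , 283.09486742],
       [  0.        , 407.1790044 , 202.44315246],
       [  0.        ,   0.        ,   1.        ]]), 'eye': array([ 0.38905472, -0.28516576,  1.04885615]), 'rotation': array([  9.20266574,  -0.99086899, -91.07276622])}
side {'intrinsics': array([[517.00255399,   0.        , 266.53684609],
       [  0.        , 517.00255399, 213.2292591 ],
       [  0.        ,   0.        ,   1.        ]]), 'eye': array([0.30036074, 0.54214548, 0.64264866]), 'rotation': array([  58.30549233,    0.63696183, -164.63396543])}
```

View pics/top0.png

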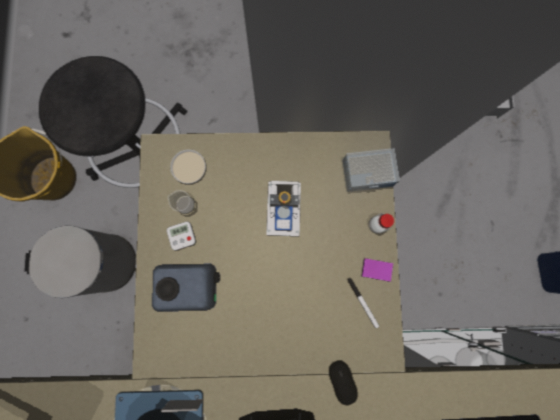

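View pics/side0.png

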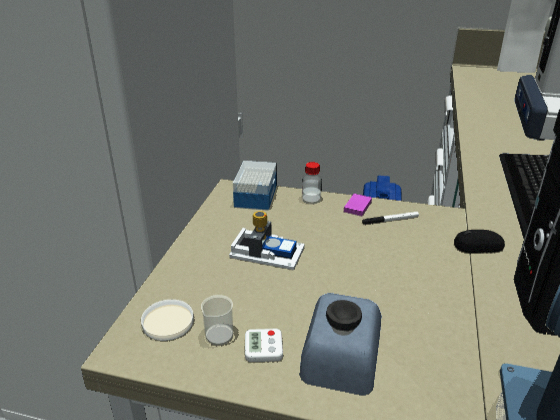

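```bash
cat > h.py <<'E'
import numpy as np,cv2
from scipy.spatial.transform import Rotation as R
from workcell import bot
def cam(n):
    p=bot.camera_params(n); return p['intrinsics'],np.array(p['eye']),R.from_euler('xyz',p['rotation'],degrees=True).as_matrix()
def proj(n,P):
    K,e,M=cam(n); c=(np.atleast_2d(P)-e)@M; c=c*[1,-1,-1]; u=c@K.T; return u[:,:2]/u[:,2:]
def ray(n,uv):
    K,e,M=cam(n); uv=np.atleast_2d(uv); c=np.c_[uv,np.ones(len(uv))]@np.linalg.inv(K).T; return e,(c*[1,-1,-1])@M.T
def onplane(n,uv,z):
    e,d=ray(n,uv); return e+d*((z-e[2])/d[:,2])[:,None]
def tri(uvt,uvs):
    e1,d1=ray('top',uvt);e2,d2=ray('side',uvs);d1=d1[0];d2=d2[0]
    A=np.c_[d1,-d2];t=np.linalg.lstsq(A,e2-e1,rcond=None)[0]
    a=e1+d1*t[0];b=e2+d2*t[1];return (a+b)/2,np.linalg.norm(a-b)
E
python3 - <<'E'
from h import *
print(proj('top',[[0,0,0],[.138,.532,.18],[.4,-.3,0]]),proj('side',[[0,0,0],[.138,.532,.18],[.4,-.3,0]]))
print(onplane('top',[[284,198],[140,135],[390,133],[405,375],[135,375]],0.0))
print(tri([285,197],[260,215]))
t=cv2.imread('pics/top0.png');s=cv2.imread('pics/side0.png')
a=cv2.resize(t[170:245,250:320],None,fx=8,fy=8,interpolation=cv2.INTER_CUBIC)
b=cv2.resize(s[200:275,220:320],None,fx=8,fy=8,interpolation=cv2.INTER_CUBIC)
cv2.imwrite('pics/ta.png',a);cv2.imwrite('pics/sb.png',b)
E
```

```text
[[ 158.53796995  436.54785706]
 [-137.36970466  405.53684378]
 [ 281.71565248  263.94883582]] [[ 586.24802545  438.15416274]
 [ 663.95042463 1203.46815499]
 [ 332.60435873  264.94491975]]
[[ 0.57036726 -0.30907209  0.        ]
 [ 0.74675787  0.07146283  0.        ]
 [ 0.74373109 -0.59834729  0.        ]
 [ 0.12492902 -0.59764721  0.        ]
 [ 0.14005386  0.0610044   0.        ]]
(array([ 0.55590161, -0.30969525,  0.0898952 ]), np.float64(0.00263393596454667))
```

View pics/ta.png

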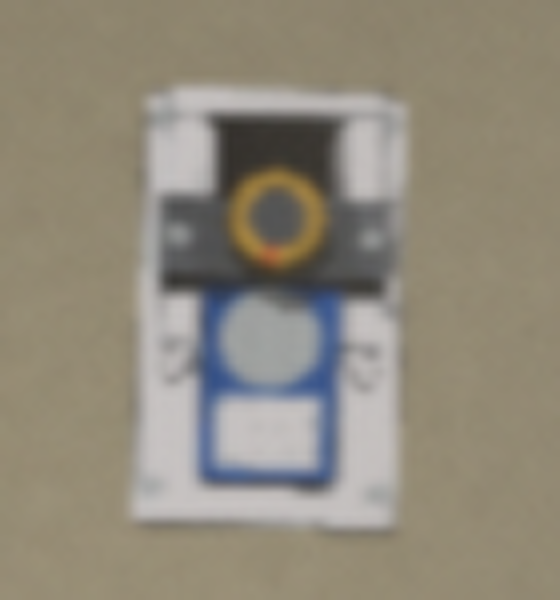

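View pics/sb.png

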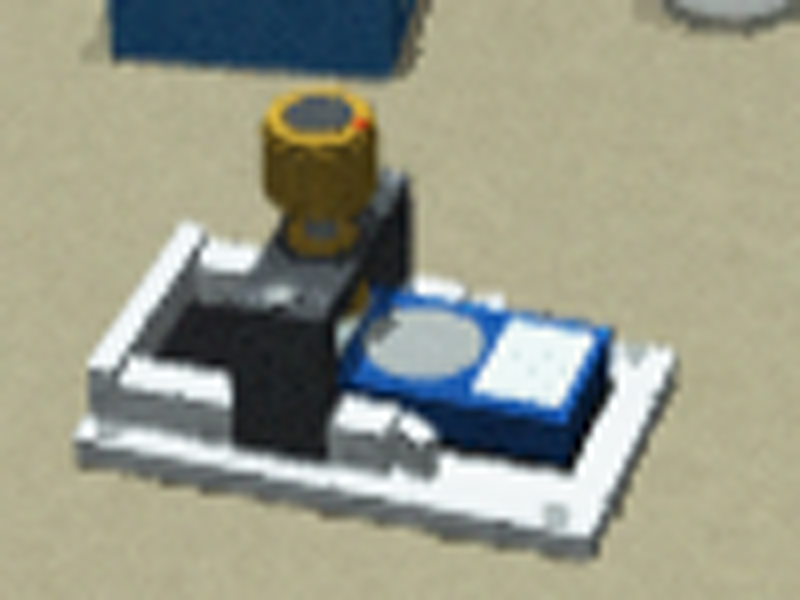

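```bash
python3 - <<'E'
from h import *
f=lambda c,o:(np.array(c,float)+.5)/8-.5+np.array(o)
T=[250,170];S=[220,200]
b=onplane('top',f([(133,522),(392,527),(407,103),(150,100)],T),.01);print(b)
bs=onplane('side',f([(78,440),(598,545),(678,352)],S),.01);print('side base',bs)
h=onplane('top',f([(277,216)],T),.0915);print('head top',h)
hs=onplane('side',f([(318,113)],S),.0915);print('head side',hs, tri(f((277,216),T),f((318,113),S)))
c=onplane('top',f([(200,478),(334,481)],T),.028);print('cas near top edge',c)
cs=onplane('side',f([(565,418),(612,335)],S),.028);print('side',cs)
# bystanders blobs
t=cv2.imread('pics/top0.png')
for P in ((183,203),(383,222)): print(onplane('top',[P],.05))
# holder top from color mask blue
hsv=cv2.cvtColor(t,cv2.COLOR_BGR2HSV);m=cv2.inRange(hsv,(105,120,60),(125,255,255));m[:, :260]=0;m[:,310:]=0
k,_=max(((c,cv2.contourArea(c)) for c in cv2.findContours(m,0,1)[0]),key=lambda x:x[1]);r=cv2.minAreaRect(k);print(r)
w=onplane('top',cv2.boxPoints(r),.028);print(w)
def yaw(a,b):d=b-a;return np.degrees(np.arctan2(d[1],d[0]))
print(yaw(b[0],b[3]),yaw(b[1],b[2]),yaw(b[1],b[0])-90,yaw(bs[1],bs[2])+90,yaw(bs[1],bs[0]))
E
```

```text
[[ 0.47409483 -0.26159612  0.01      ]
 [ 0.47106862 -0.3441769   0.01      ]
 [ 0.60914129 -0.35249703  0.01      ]
 [ 0.61139806 -0.26878739  0.01      ]]
side base [[ 0.61009709 -0.26830462  0.01      ]
 [ 0.47054615 -0.25898125  0.01      ]
 [ 0.46839725 -0.34561009  0.01      ]]
head top [[ 0.55802579 -0.30750078  0.0915    ]]
head side [[ 0.55652455 -0.3116231   0.0915    ]] (array([ 0.55645953, -0.30763741,  0.09412659]), np.float64(0.0022091419465554256))
cas near top edge [[ 0.48607698 -0.28319807  0.028     ]
 [ 0.48441319 -0.32527549  0.028     ]]
side [[ 0.48524747 -0.28490509  0.028     ]
 [ 0.48175969 -0.32359516  0.028     ]]
[[ 0.55310229 -0.05777477  0.05      ]]
[[ 0.49755167 -0.55200627  0.05      ]]
((277.0, 216.0), (2.0, 4.0), 0.0)
[[ 0.5146287  -0.28726467  0.028     ]
 [ 0.52480749 -0.2874269   0.028     ]
 [ 0.52472447 -0.29248152  0.028     ]
 [ 0.51454494 -0.29231128  0.028     ]]
-2.9981318181172636 -3.4484194500014502 -2.0986954384166125 -1.4209762901163714 -3.822240730665819
```

```bash
cat >> h.py <<'E'
TH=np.radians(-3.0); O=np.array([.5568,-.3073,0])
def hol(x,y,z): c,s=np.cos(TH),np.sin(TH); return O+[c*x-s*y,s*x+c*y,z]
def pose():
    s=bot.read_state(); return np.array(s['eef_pos']),R.from_euler('xyz',s['tcp_rot'],degrees=True).as_matrix(),s
def shift(target):
    p,M,s=pose(); return (M.T@(np.array(target)-p))*100
def stat():
    p,M,s=pose(); print('t',round(s['time'],2),'q',np.round(s['q'],1),'p',np.round(p,4),'F',np.round(s['force'],2),'T',np.round(s['ft_torque'],3),'w',round(s['gripper_width'],4))
    print('jaw yaw',np.degrees(np.arctan2(M[1,2],M[0,2])).round(2),'toolx',M[:,0].round(3))
E
python3 - <<'E'
from h import *
stat(); p,M,s=pose();print(M.round(3))
print(shift([p[0],p[1],.30]),shift(hol(-.10,0,.30)),hol(-.1,0,.3))
d=np.load('pics/top0_d.npy')
for u,v in((167,289),(190,285),(370,165),(283,198),(183,203)):
    e,r=ray('top',[[u,v]]);print(u,v,(e+r[0]*d[v,u]).round(3))
E
```

```text
t 0.1 q [ 63.8  14.9  88.    0.   77.2 -11.6] p [0.1378 0.5319 0.1812] F [ 0.27 -0.26  0.39] T [-0.018  0.031  0.015] w 0.0927
jaw yaw 75.46 toolx [-0.001 -0.001 -1.   ]
[[-0.001 -0.968  0.251]
 [-0.001  0.251  0.968]
 [-1.     0.    -0.002]]
[-1.18794357e+01  4.05623082e-03 -1.89587552e-02] [-11.78109113 -51.82605051 -72.73008959] [ 0.45693705 -0.3020664   0.3       ]
167 289 [ 0.348 -0.038  0.103]
190 285 [ 0.355 -0.085  0.082]
370 165 [ 0.638 -0.523  0.07 ]
283 198 [ 0.554 -0.305  0.094]
183 203 [ 0.56  -0.048  0.007]
```

Request:
{"api": "servo_tool", "payload": {"moves": [[[-4, 0, 0], -4, 0], [[-4, 0, 0], -4, 0], [[-4, 0, 0], -3.5, 0], [[0, -2, -4.5], 0, 0], [[0, -2, -4.5], 0, 0], [[0, -2, -4.5], 0, 0], [[0, -2, -4.5], 0, 0], [[0, -2, -4.5], 0, 0], [[0, -2, -4.5], 0, 0], [[0, -2, -4.5], 0, 0], [[0, -2, -4.5], 0, 0], [[0, -2, -4.5], 0, 0], [[0, -2, -4.5], 0, 0], [[0, -2, -4.5], 0, 0], [[0, -2, -4.5], 0, 0], [[0, -2, -4.5], 0, 0], [[0, -2, -4.5], 0, 0]], "force": 60}}

```text
time: 1.8
eef_pos: [0.3911, -0.1191, 0.305]
tcp_rot: [-167.7, 89.6, -79.6]
force: [1.8, 0.4, 0.1]
gripper_width: 0.0001
```

```bash
python3 - <<'E'
from h import *
stat();print(shift(hol(-.10,0,.14)))
E
```

```text
t 1.8 q [ -32.3   -3.8   92.    -0.3   91.6 -120.5] p [ 0.3911 -0.1191  0.305 ] F [1.77 0.37 0.05] T [ 0.028 -0.066  0.049] w 0.0001
jaw yaw 88.1 toolx [ 0.001 -0.007 -1.   ]
[ 16.63905432  -7.15963373 -17.94626855]
```

Request:
{"api": "servo_tool", "payload": {"moves": [[[0, 0, 0], 0, 0], [[0, 0, 0], 0, 0]]}}

```text
time: 2.0
eef_pos: [0.3917, -0.1246, 0.303]
tcp_rot: [163.0, 89.6, -109.4]
force: [0.4, 0.5, -0.3]
gripper_width: 0.0005
```

```bash
python3 - <<'E'
from h import *
stat();print(shift(hol(-.10,0,.14)))
E
```

```text
t 2.0 q [ -32.9   -3.4   91.8   -0.4   91.5 -120.5] p [ 0.3917 -0.1246  0.303 ] F [ 0.4   0.49 -0.32] T [ 0.022 -0.047  0.008] w 0.0005
jaw yaw 87.63 toolx [-0.002 -0.006 -1.   ]
[ 16.40059259  -7.28173197 -17.35636279]
```

Request:
{"api": "servo_tool", "payload": {"moves": [[[2, -2, -4.5], 0.3, 0], [[2, -2, -4.5], 0.3, 0], [[3, -2, -4.5], 0, 0], [[3, -1.5, -4], 0, 0], [[3, 0, 0], 0, 0], [[3, 0, 0], 0, 0], [[0, 0, 0], 0, 0], [[0, 0, 0], 0, 0]]}}

```text
time: 2.8
eef_pos: [0.4589, -0.2879, 0.1487]
tcp_rot: [-150.2, 89.6, -62.4]
force: [1.1, -0.1, 0.3]
gripper_width: 0.0005
```

```bash
python3 - <<'E'
from h import *
stat();print(shift(hol(-.10,0,.14)),shift(hol(-.10,0,.02)))
E
```

```text
t 2.8 q [-4.380e+01  1.520e+01  9.230e+01 -1.000e-01  7.220e+01 -1.315e+02] p [ 0.4589 -0.2879  0.1487] F [ 1.13 -0.14  0.33] T [0.03  0.023 0.022] w 0.0005
jaw yaw 87.74 toolx [ 0.003 -0.006 -1.   ]
[ 0.88048201  0.14623106 -1.41483564] [12.88019549  0.18746684 -1.34289022]
```

Request:
{"api": "servo_tool", "payload": {"moves": [[[2, 0.1, -0.7], 0, 0], [[2, 0.1, -0.6], 0, 0], [[2, 0, 0], 0, 0], [[2, 0, 0], 0, 0], [[2, 0, 0], 0, 0], [[1, 0, 0], 0, 0], [[0, 0, 0], 0, 0], [[0, 0, 0], 0, 0]]}}

```text
time: 3.6
eef_pos: [0.4678, -0.3024, 0.0543]
tcp_rot: [-134.6, 88.1, -46.3]
force: [0.3, -0.3, -0.7]
gripper_width: 0.0008
```

```bash
python3 - <<'E'
from h import *
stat();print(shift(hol(-.10,0,.02)))
for n in("top","side"):
    p,d=bot.camera(n); a=p[150:270,220:350] if n=='top' else p[180:300,200:340]; cv2.imwrite(f"pics/{n}1.png",cv2.resize(a,None,fx=5,fy=5,interpolation=2))
E
```

```text
t 3.6 q [-4.430e+01  2.100e+01  9.860e+01 -1.000e-01  5.840e+01 -1.326e+02] p [ 0.4678 -0.3024  0.0543] F [ 0.25 -0.35 -0.74] T [0.044 0.002 0.031] w 0.0008
jaw yaw 88.32 toolx [ 0.023 -0.025 -0.999]
[3.4032996  1.16580018 0.08221585]
```

View pics/side1.png

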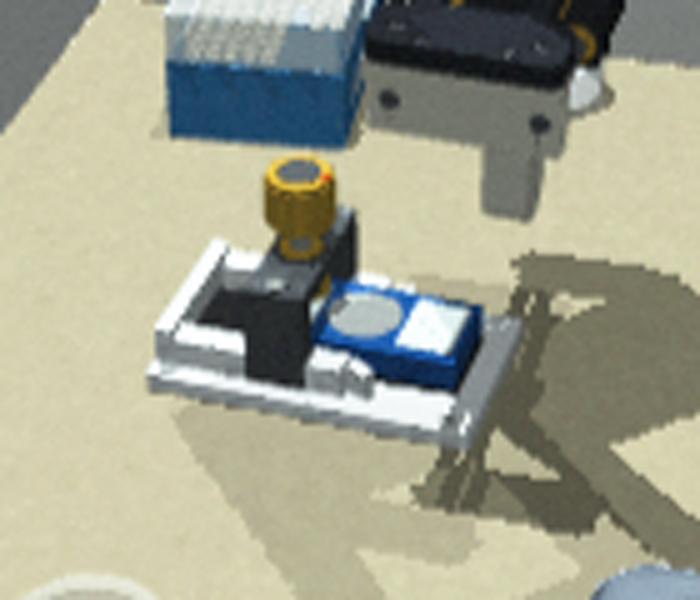

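View pics/top1.png

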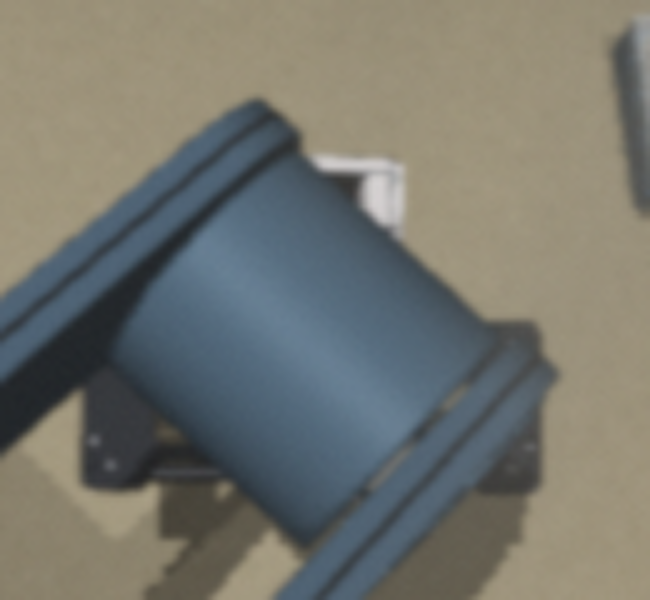

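Request:
{"api": "servo_tool", "payload": {"moves": [[[0, 0, 0], 0, 0], [[0, 0, 0], 0, 0], [[0, 0, 0], 0, 0]]}}

```text
time: 4.0
eef_pos: [0.4688, -0.3036, 0.0565]
tcp_rot: [-134.5, 87.8, -46.1]
force: [0.3, -0.2, 0.5]
gripper_width: 0.0004
```

```bash
python3 - <<'E'
from h import *
stat();print(shift(hol(-.10,0,.02)));p=pose()[0];print(proj('side',p),(proj('side',p)-[200,180])*5)
E
```

```text
t 4.0 q [-4.430e+01  2.090e+01  9.850e+01 -1.000e-01  5.850e+01 -1.326e+02] p [ 0.4688 -0.3036  0.0565] F [ 0.34 -0.16  0.53] T [ 0.059  0.026 -0.008] w 0.0004
jaw yaw 88.3 toolx [ 0.026 -0.027 -0.999]
[3.61216822 1.28415792 0.21042623]
[[300.47617667 236.22716369]] [[502.38088333 281.13581843]]
```

```bash
python3 - <<'E'
from h import *
p,d=bot.camera('side'); cv2.imwrite('pics/side2.png',cv2.resize(p[120:280,200:400],None,fx=4,fy=4,interpolation=2))
for u,v in((302,222),(302,218),(302,212),(300,204),(300,196),(304,228),(304,236)):
    e,r=ray('side',[[u,v]]);print(u,v,(e+r[0]*d[v,u]).round(3),p[v,u])
stat()
E
```

```text
302 222 [ 0.464 -0.292  0.099] [106 120 123]
302 218 [ 0.464 -0.291  0.108] [109 118 115]
302 212 [ 0.463 -0.285  0.126] [106 116 112]
300 204 [ 0.454 -0.216  0.185] [104 115 112]
300 196 [ 0.453 -0.209  0.205] [105 117 111]
304 228 [ 0.485 -0.421 -0.001] [178 211 214]
304 236 [ 0.478 -0.388 -0.   ] [ 97 118 124]
t 4.05 q [-4.430e+01  2.090e+01  9.850e+01 -1.000e-01  5.850e+01 -1.326e+02] p [ 0.4688 -0.3036  0.0565] F [ 0.25 -0.47 -0.43] T [ 0.022  0.025 -0.017] w 0.0008
jaw yaw 88.3 toolx [ 0.026 -0.027 -0.999]
```

View pics/side2.png

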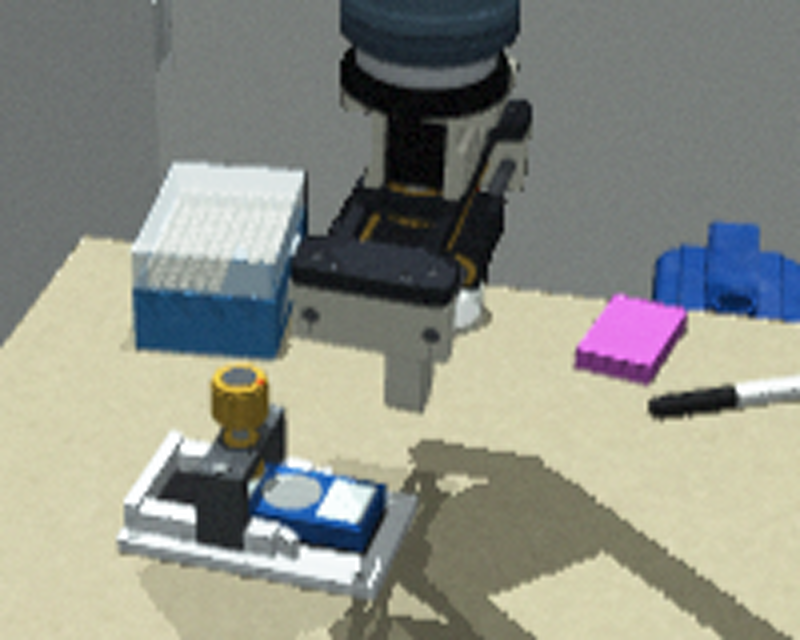

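```bash
python3 - <<'E'
from h import *
from scipy.optimize import least_squares
D=np.array([[14.86,88.01,77.24,.1378,.5319,.1812],[-3.4,91.8,91.5,.3917,-.1246,.303],[15.2,92.3,72.2,.4589,-.2879,.1487],[20.9,98.5,58.5,.4688,-.3036,.0565],[-3.8,92,91.6,.3911,-.1191,.305]])
r=np.sqrt(D[:,3]**2+D[:,4]**2-.1105**2);z=D[:,5];print(r)
q2,q23,q=np.radians(D[:,0]),np.radians(D[:,0]+D[:,1]),np.radians(D[:,:3].sum(1))
def f(x,k=None):
    L2,L3,h,L5=x
    rr=L2*np.sin(q2)+L3*np.sin(q23)+L5*np.sin(q);zz=h+L2*np.cos(q2)+L3*np.cos(q23)+L5*np.cos(q)
    return np.r_[rr-r,zz-z]
s=least_squares(f,[.45,.4,.15,.2]);print(s.x,(f(s.x)*1000).round(1))
for n in ('top','side'):
    p,d=bot.camera(n);cv2.imwrite(f'pics/full_{n}3.png',p);np.save(f'pics/{n}3d.npy',d)
E
```

```text
[0.53823434 0.39590883 0.53034458 0.54748164 0.39361627]
[ 0.48009651  0.42437023 -0.01355591  0.17336037] [-1.7  0.1  1.2 -0.1 -0.7  1.4  1.2  0.1 -3.1  0.5]
```

View pics/full_top3.png

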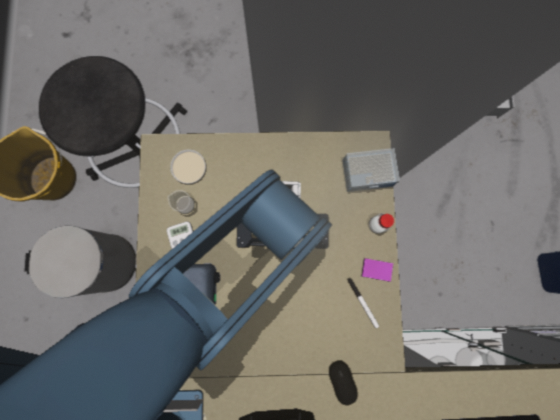

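View pics/full_side3.png

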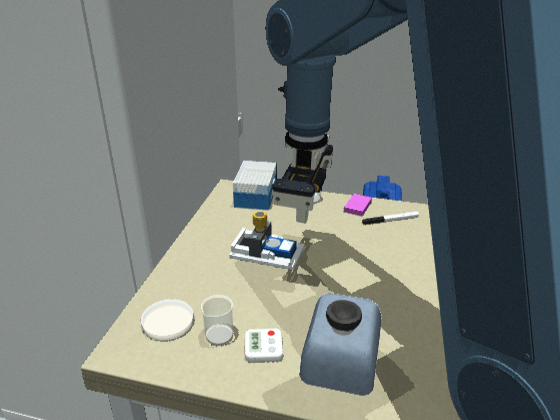

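```bash
python3 - <<'E'
from h import *
p=cv2.imread('pics/full_side3.png');d=np.load('pics/side3d.npy')
e,M=cam('side')[1:]
for u in (284,301,304):
  for v in range(180,232,3):
    e,r=ray('side',[[u,v]]);print(u,v,(e+r[0]*d[v,u]).round(3),p[v,u])
E
```

```text
284 180 [ 0.486 -0.231  0.219] [53 47 43]
284 183 [ 0.484 -0.224  0.218] [65 54 49]
284 186 [ 0.482 -0.215  0.217] [56 50 44]
284 189 [ 0.481 -0.208  0.215] [23 20 17]
284 192 [ 0.48  -0.206  0.21 ] [47 50 46]
284 195 [ 0.481 -0.209  0.202] [109 117 115]
284 198 [ 0.483 -0.217  0.192] [104 116 113]
284 201 [ 0.482 -0.214  0.187] [107 117 117]
284 204 [ 0.482 -0.215  0.181] [107 117 115]
284 207 [ 0.549 -0.496  0.001] [172 204 209]
284 210 [ 0.547 -0.485 -0.001] [173 206 212]
284 213 [ 0.543 -0.471 -0.   ] [173 205 210]
284 216 [ 0.54  -0.458  0.   ] [175 208 211]
284 219 [ 0.537 -0.443  0.001] [174 209 212]
284 222 [ 0.534 -0.434 -0.001] [176 213 211]
284 225 [ 0.531 -0.421 -0.   ] [168 204 206]
284 228 [ 0.528 -0.41  -0.001] [174 206 211]
284 231 [ 0.525 -0.394  0.001] [176 211 213]
301 180 [ 0.465 -0.274  0.2  ] [24 22 19]
301 183 [ 0.456 -0.232  0.217] [64 58 52]
301 186 [ 0.454 -0.22   0.218] [59 52 48]
301 189 [ 0.452 -0.212  0.217] [69 65 59]
301 192 [ 0.451 -0.206  0.214] [22 17 11]
301 195 [ 0.45  -0.205  0.209] [45 50 44]
301 198 [ 0.451 -0.208  0.201] [108 117 116]
301 201 
[... 575 characters left out ...]
186 [ 0.449 -0.223  0.217] [62 54 50]
304 189 [ 0.448 -0.216  0.215] [60 52 46]
304 192 [ 0.445 -0.205  0.216] [22 19 17]
304 195 [ 0.446 -0.208  0.208] [29 28 26]
304 198 [ 0.446 -0.208  0.202] [105 116 113]
304 201 [ 0.447 -0.215  0.192] [108 119 116]
304 204 [ 0.447 -0.216  0.185] [104 116 111]
304 207 [ 0.446 -0.215  0.18 ] [106 117 114]
304 210 [ 0.46  -0.286  0.13 ] [106 116 113]
304 213 [ 0.459 -0.284  0.125] [102 113 107]
304 216 [ 0.459 -0.284  0.118] [108 115 113]
304 219 [ 0.46  -0.29   0.107] [107 114 115]
304 222 [ 0.46 -0.29  0.1 ] [ 95 107 103]
304 225 [ 0.486 -0.429  0.002] [170 205 210]
304 228 [ 0.485 -0.422 -0.002] [177 210 213]
304 231 [ 0.482 -0.408 -0.001] [ 99 121 123]
```

Request:
{"api": "servo_tool", "payload": {"moves": [[[-1, 0, 0], 0, 0], [[-1, 0, 0], 0, 0], [[-1, 0, 0], 0, 0], [[0, 0, 0], 0, 0], [[0, 0, 0], 0, 0]]}}

```text
time: 4.65
eef_pos: [0.468, -0.303, 0.0897]
tcp_rot: [-134.5, 87.8, -46.1]
force: [0.4, 0.4, 0.2]
gripper_width: 0.0005
```

```bash
cat >> h.py <<'E'
def tip(tag):
    stat();p,d=bot.camera('side');cv2.imwrite(f'pics/s{tag}.png',cv2.resize(p[150:290,200:380],None,fx=4,fy=4,interpolation=2));np.save(f'pics/s{tag}.npy',d)
    K,e,M=cam('side');v,u=np.mgrid[:420,:560];uv=np.c_[u.ravel(),v.ravel()]
    e,r=ray('side',uv);P=e+r*d.ravel()[:,None];ok=d.ravel()>0
    t=pose()[0];m=ok&(abs(P[:,0]-t[0])<.02)&(P[:,1]>t[1]-.01)&(P[:,1]<t[1]+.04)&(P[:,2]>.04)
    Q=P[m];print('finger n',m.sum(),'x',np.percentile(Q[:,0],[3,50,97]).round(4),'y',np.percentile(Q[:,1],[5,50,95]).round(4),'z',np.percentile(Q[:,2],[1,5,95]).round(4))
    print('tip proj px in crop',((proj('side',t)-[200,150])*4).round(0))
E
python3 - <<'E'
from h import *
tip(4)
E
```

```text
t 4.65 q [-4.430e+01  1.860e+01  9.650e+01 -1.000e-01  6.270e+01 -1.326e+02] p [ 0.468  -0.303   0.0897] F [0.39 0.38 0.19] T [ 0.033 -0.047 -0.003] w 0.0005
jaw yaw 88.29 toolx [ 0.027 -0.028 -0.999]
finger n 1461 x [0.4501 0.472  0.4869] y [-0.2907 -0.2768 -0.2636] z [0.1324 0.1455 0.4305]
tip proj px in crop [[405. 290.]]
```

View pics/s4.png

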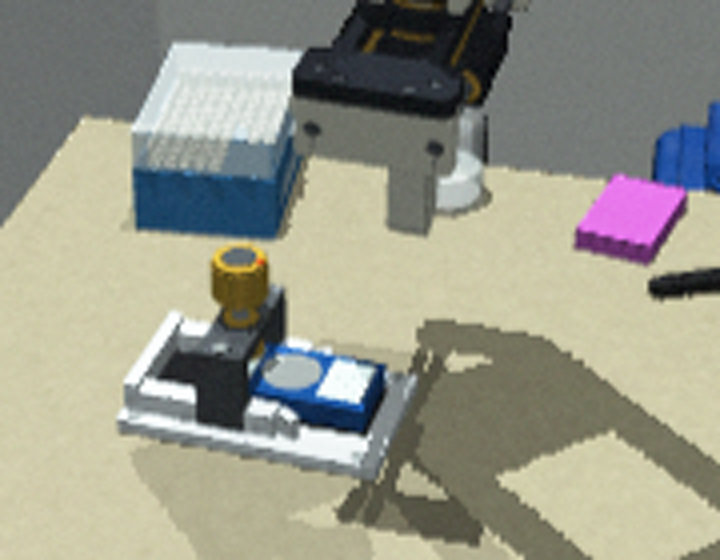

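```bash
python3 - <<'E'
from h import *
d=np.load('pics/s4.npy')
for u in range(294,312,2):
  print(u,end=' ')
  for v in (196,202,205,207,208,209):
    e,r=ray('side',[[u,v]]);print((e+r[0]*d[v,u]).round(3),end=' ')
  print()
print(proj('side',[[.462,-.29,.13],[.462,-.29,.19]]))
E
```

```text
294 [ 0.537 -0.551  0.003] [ 0.531 -0.525  0.001] [ 0.529 -0.514 -0.001] [ 0.527 -0.505 -0.001] [ 0.525 -0.498  0.001] [ 0.525 -0.497 -0.001] 
296 [ 0.533 -0.557  0.   ] [ 0.527 -0.529 -0.001] [ 0.524 -0.513  0.001] [ 0.522 -0.505 -0.   ] [ 0.521 -0.5    0.   ] [ 0.52  -0.497 -0.001] 
298 [ 0.473 -0.288  0.158] [ 0.472 -0.286  0.146] [ 0.472 -0.287  0.138] [ 0.474 -0.296  0.128] [ 0.517 -0.504 -0.002] [ 0.515 -0.497 -0.   ] 
300 [ 0.469 -0.287  0.159] [ 0.468 -0.286  0.147] [ 0.468 -0.289  0.138] [ 0.469 -0.293  0.131] [ 0.511 -0.502  0.   ] [ 0.511 -0.499 -0.001] 
302 [ 0.465 -0.287  0.159] [ 0.464 -0.285  0.148] [ 0.465 -0.289  0.139] [ 0.465 -0.29   0.134] [ 0.466 -0.296  0.127] [ 0.506 -0.5   -0.001] 
304 [ 0.46  -0.283  0.162] [ 0.461 -0.288  0.146] [ 0.461 -0.292  0.138] [ 0.461 -0.288  0.135] [ 0.461 -0.294  0.13 ] [ 0.502 -0.503 -0.002] 
306 [ 0.457 -0.288  0.16 ] [ 0.457 -0.29   0.146] [ 0.458 -0.294  0.137] [ 0.458 -0.295  0.132] [ 0.458 -0.298  0.128] [ 0.496 -0.501  0.   ] 
308 [ 0.457 -0.308  0.149] [ 0.457 -0.311  0.134] [ 0.496 -0.522 -0.   ] [ 0.494 -0.513 -0.001] [ 0.493 -0.51  -0.001] [ 0.491 -0.5    0.002] 
310 [ 0.493 -0.528  0.022] [ 0.491 -0.523  0.008] [ 0.492 -0.527 -0.003] [ 0.489 -0.512  0.001] [ 0.487 -0.504  0.003] [ 0.488 -0.505 -0.001] 
[[303.33983604 208.77086296]
 [304.19206102 181.03430655]]
```

Request:
{"api": "servo_tool", "payload": {"moves": [[[1, 0.1, 0.1], 0, 0], [[1, 0.1, 0.1], 0, 0], [[1, 0.1, 0.1], 0, 0], [[1, 0.1, 0.1], 0, 0], [[1, 0.1, 0.1], 0, 0], [[1, 0.1, 0.1], 0, 0], [[1, 0.1, 0.1], 0, 0], [[0, 0, 0], 0, 0], [[0, 0, 0], 0, 0]]}}

```text
time: 5.6
eef_pos: [0.4606, -0.2952, 0.0096]
tcp_rot: [-134.8, 88.2, -46.5]
force: [-0.6, 0.8, 1.2]
gripper_width: 0.0007
```

```bash
python3 - <<'E'
from h import *
tip(5)
E
```

```text
t 5.6 q [-4.430e+01  2.350e+01  1.024e+02 -1.000e-01  5.220e+01 -1.325e+02] p [ 0.4606 -0.2952  0.0096] F [-0.55  0.8   1.22] T [ 0.047 -0.009 -0.035] w 0.0007
jaw yaw 88.29 toolx [ 0.022 -0.023 -0.999]
finger n 1412 x [0.4418 0.4645 0.4793] y [-0.2834 -0.2652 -0.2556] z [0.0546 0.0684 0.3552]
tip proj px in crop [[412. 432.]]
```

View pics/s5.png

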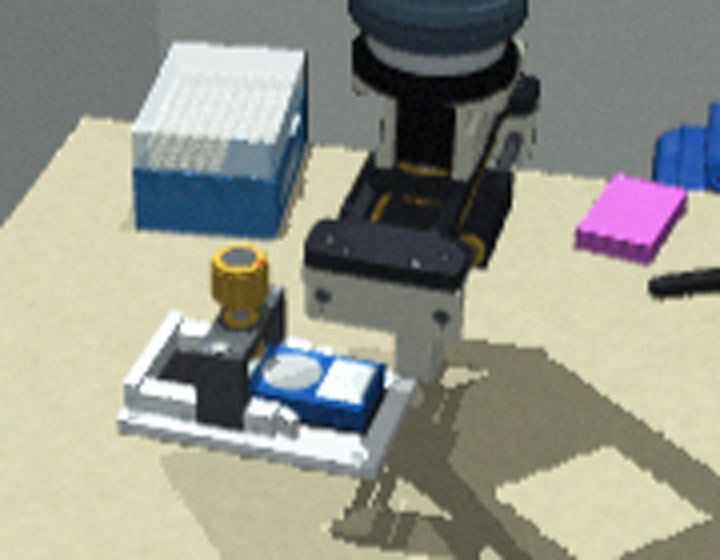

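Request:
{"api": "servo_tool", "payload": {"moves": [[[0.8, 0, -0.1], 0, 0], [[0.8, 0, -0.1], 0, 0], [[0.8, 0, -0.1], 0, 0], [[0, 0, 0], 0, 0], [[0, 0, 0], 0, 0]]}}

```text
time: 6.15
eef_pos: [0.4619, -0.3001, -0.0152]
tcp_rot: [-134.6, 88.0, -46.3]
force: [-0.7, -0.5, 0.1]
gripper_width: 0.0004
```

```bash
python3 - <<'E'
from h import *
tip(6)
E
```

```text
t 6.15 q [-4.460e+01  2.580e+01  1.032e+02 -1.000e-01  4.900e+01 -1.328e+02] p [ 0.4619 -0.3001 -0.0152] F [-0.73 -0.55  0.11] T [ 0.043 -0.001  0.056] w 0.0004
jaw yaw 88.28 toolx [ 0.024 -0.025 -0.999]
finger n 1224 x [0.4431 0.4671 0.4809] y [-0.2872 -0.2703 -0.2606] z [0.0429 0.126  0.3284]
tip proj px in crop [[410. 465.]]
```

View pics/s6.png

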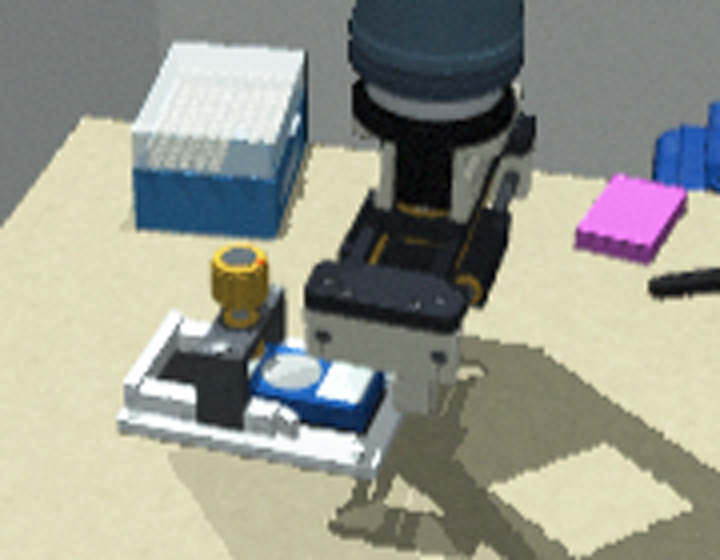

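Request:
{"api": "servo_tool", "payload": {"moves": [[[0.3, 0, -0.1], 0, 0], [[0, -0.6, 0], 0, 0], [[0, -0.6, 0], 0, 0], [[0, -0.6, 0], 0, 0], [[0, -0.4, 0], 0, 0], [[0, -0.4, 0], 0, 0], [[0, -0.4, 0], 0, 0], [[0, 0, 0], 0, 0]]}}

```text
time: 7.0
eef_pos: [0.4942, -0.3019, -0.0174]
tcp_rot: [-135.9, 88.1, -47.6]
force: [-0.7, 0.1, 0.3]
gripper_width: 0.0006
```

```bash
python3 - <<'E'
from h import *
tip(7)
E
```

```text
t 7.0 q [ -42.3   28.3   99.1   -0.2   50.7 -130.5] p [ 0.4942 -0.3019 -0.0174] F [-0.7   0.06  0.25] T [0.016 0.005 0.04 ] w 0.0006
jaw yaw 88.32 toolx [ 0.023 -0.025 -0.999]
finger n 1179 x [0.4752 0.4994 0.5135] y [-0.2892 -0.2713 -0.2624] z [0.0434 0.1253 0.3301]
tip proj px in crop [[350. 456.]]
```

View pics/s7.png

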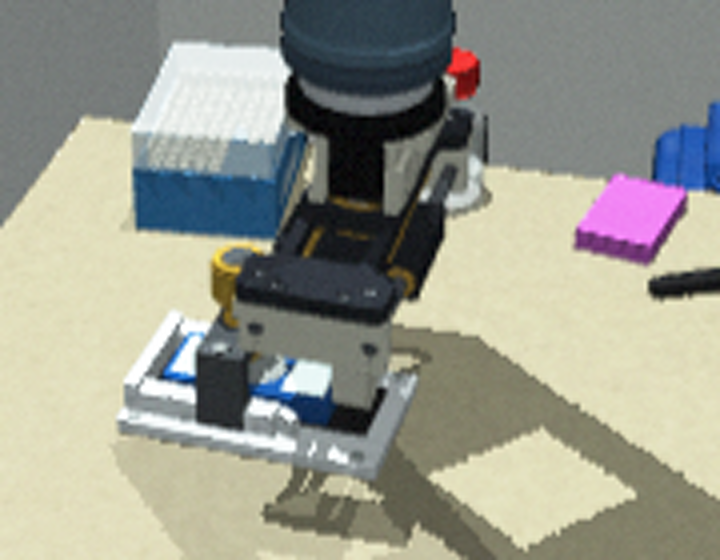

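Request:
{"api": "servo_tool", "payload": {"moves": [[[0, -0.3, 0], 0, 0], [[0, -0.3, 0], 0, 0], [[0, -0.3, 0], 0, 0]]}}

```text
time: 7.35
eef_pos: [0.5026, -0.3021, -0.0172]
tcp_rot: [-137.2, 88.1, -48.9]
force: [-1.6, -1.1, -0.4]
gripper_width: 0.0004
```

Request:
{"api": "servo_tool", "payload": {"moves": [[[0, -0.2, 0], 0, 0]]}}

```text
time: 7.45
eef_pos: [0.5029, -0.302, -0.0173]
tcp_rot: [-141.8, 88.3, -53.5]
force: [-12.7, -2.2, 7.1]
gripper_width: 0.0004
```

Request:
{"api": "servo_tool", "payload": {"moves": [[[0, -0.2, 0], 0, 0]]}}

```text
time: 7.55
eef_pos: [0.5027, -0.302, -0.0173]
tcp_rot: [-148.4, 88.5, -60.0]
force: [-9.4, -1.3, 7.1]
gripper_width: 0.0009
```

Request:
{"api": "servo_tool", "payload": {"moves": [[[0, -0.4, 0], 0, 0], [[0, -0.4, 0], 0, 0]]}}

```text
time: 7.75
eef_pos: [0.5021, -0.3019, -0.0172]
tcp_rot: [174.7, 88.8, -96.8]
force: [-16.4, -2.1, 10.5]
gripper_width: 0.0004
```

```bash
python3 - <<'E'
from h import *
tip(8)
E
```

```text
t 7.75 q [ -41.2   29.6   96.6   -1.2   53.1 -129. ] p [ 0.5021 -0.3019 -0.0172] F [-16.38  -2.07  10.53] T [-0.411  2.854 -0.171] w 0.0004
jaw yaw 88.49 toolx [-0.002 -0.021 -1.   ]
finger n 1502 x [0.4828 0.4993 0.5211] y [-0.2897 -0.2693 -0.2623] z [0.0439 0.1257 0.3451]
tip proj px in crop [[336. 454.]]
```

View pics/s8.png

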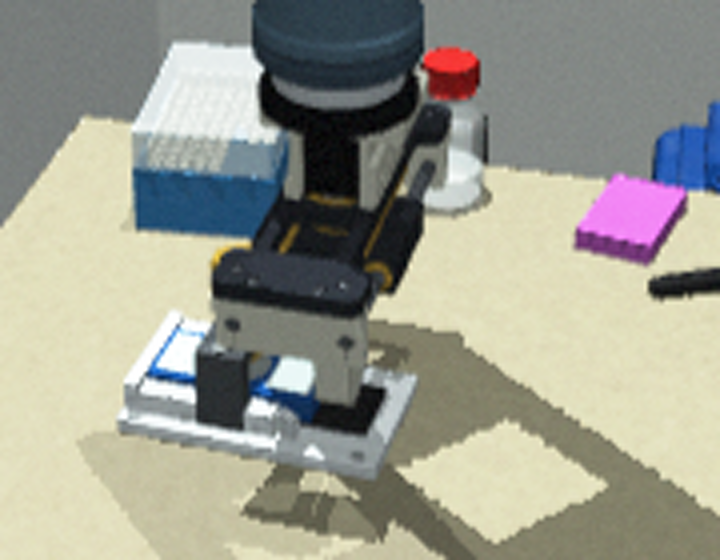

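Request:
{"api": "servo_tool", "payload": {"moves": [[[0, 0.4, 0], 0, 0], [[0, 0.8, 0], 0, 0], [[0, 0.8, 0], 0, 0], [[0, 0, 0], 0, 0]]}}

```text
time: 8.2
eef_pos: [0.4818, -0.3019, -0.0165]
tcp_rot: [179.7, 88.8, -91.9]
force: [-0.7, -0.1, -0.9]
gripper_width: 0.0003
```

```bash
python3 - <<'E'
from h import *
stat();p,d=bot.camera('side');cv2.imwrite('pics/s9.png',cv2.resize(p[225:265,225:310],None,fx=9,fy=9,interpolation=2))
f=lambda P:((proj('side',P)-[225,225]+.5)*9).round(0)
for x in(0,-.004,-.008): print(x,f([hol(x+a,b,.028) for a,b in((.045,.022),(.045,-.022),(-.045,.022),(-.045,-.022))]).tolist())
print(f([hol(-.085,.042,.01),hol(.055,.042,.01),hol(-.085,-.042,.01)]).tolist())
E
```

```text
t 8.2 q [ -42.6   28.1   99.3   -1.2   51.8 -130.4] p [ 0.4818 -0.3019 -0.0165] F [-0.74 -0.09 -0.93] T [ 0.042 -0.017  0.042] w 0.0003
jaw yaw 88.46 toolx [-0.001 -0.022 -1.   ]
0 [[96.0, 164.0], [164.0, 63.0], [469.0, 233.0], [526.0, 127.0]]
-0.004 [[113.0, 167.0], [179.0, 65.0], [486.0, 236.0], [542.0, 130.0]]
-0.008 [[129.0, 170.0], [195.0, 68.0], [503.0, 239.0], [559.0, 133.0]]
[[614.0, 381.0], [27.0, 268.0], [712.0, 173.0]]
```

View pics/s9.png

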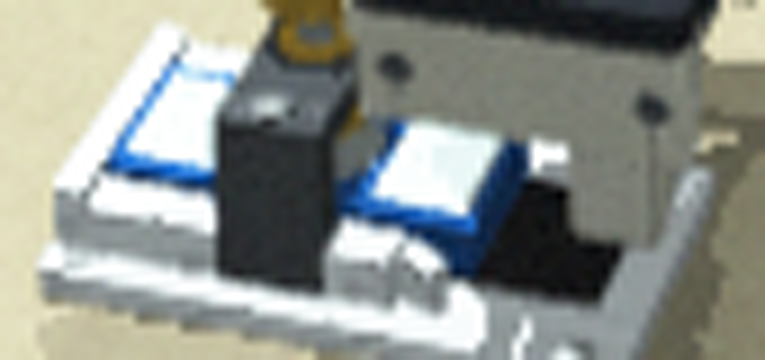

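Request:
{"api": "servo_tool", "payload": {"moves": [[[-2, 0, 0], 0, 0], [[-2, 0, 0], 0, 0], [[-2, 0, 0], 0, 0], [[-2, 0, 0], 0, 0], [[-2, 0, 0], 0, 6], [[-2, 0, 0], 0, 6], [[-1.5, 0, 0], 0, 6], [[0, 0, 0], -8, 6], [[0, 0, 0], -8, 6], [[0, 0, 0], -8, 6], [[0, 0, 0], -8, 6], [[0, 0, 0], -8, 6], [[0, 0, 0], 0, 6], [[0, 0, 0], 0, 6]]}}

```text
time: 9.65
eef_pos: [0.4884, -0.299, 0.1261]
tcp_rot: [162.5, 88.4, -67.6]
force: [0.4, 0.1, 0.6]
gripper_width: 0.0604
```

```bash
python3 - <<'E'
from h import *
tip(10)
c=bot.camera('side')[0];cv2.imwrite('pics/f10.png',c)
print(shift(hol(0,0,pose()[0][2])))
E
```

```text
t 9.65 q [ -42.2   18.7   90.7   -0.7   69.2 -171.8] p [ 0.4884 -0.299   0.1261] F [0.44 0.06 0.61] T [ 0.073  0.022 -0.006] w 0.0604
jaw yaw 129.86 toolx [ 0.01  -0.025 -1.   ]
finger n 1474 x [0.4691 0.4879 0.5075] y [-0.292  -0.2672 -0.2596] z [0.1734 0.2617 0.4751]
tip proj px in crop [[364. 226.]]
[ 0.09116939 -4.72704082 -5.02265373]
```

View pics/f10.png

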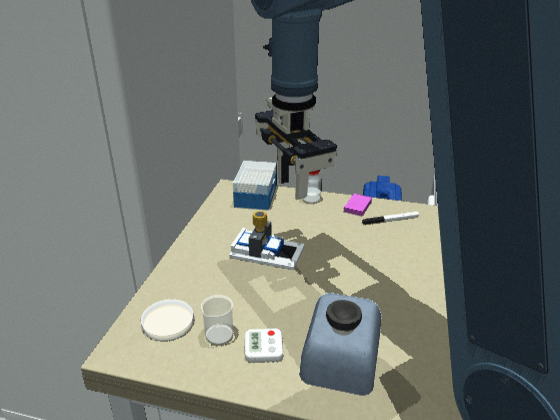

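Request:
{"api": "servo_tool", "payload": {"moves": [[[0, -1.7, -1.8], 0, 6], [[0, -1.7, -1.8], 0, 6], [[0, -1.3, -1.4], 0, 6], [[0, 0, 0], 0, 6], [[0, 0, 0], 0, 6]]}}

```text
time: 10.25
eef_pos: [0.5576, -0.3074, 0.1265]
tcp_rot: [161.4, 88.5, -69.4]
force: [0.2, -0.3, -0.6]
gripper_width: 0.0599
```

```bash
python3 - <<'E'
from h import *
tip(11)
print(shift(hol(0,0,pose()[0][2])))
E
```

```text
t 10.25 q [ -38.4   25.1   81.    -0.8   72.6 -167.4] p [ 0.5576 -0.3074  0.1265] F [ 0.22 -0.32 -0.59] T [ 0.082  0.093 -0.028] w 0.0599
jaw yaw 129.28 toolx [ 0.009 -0.024 -1.   ]
finger n 1837 x [0.5384 0.5549 0.5763] y [-0.3055 -0.2796 -0.2679] z [0.0436 0.0534 0.4556]
tip proj px in crop [[232. 199.]]
[-0.00077246  0.04895803  0.04744137]
```

View pics/s11.png

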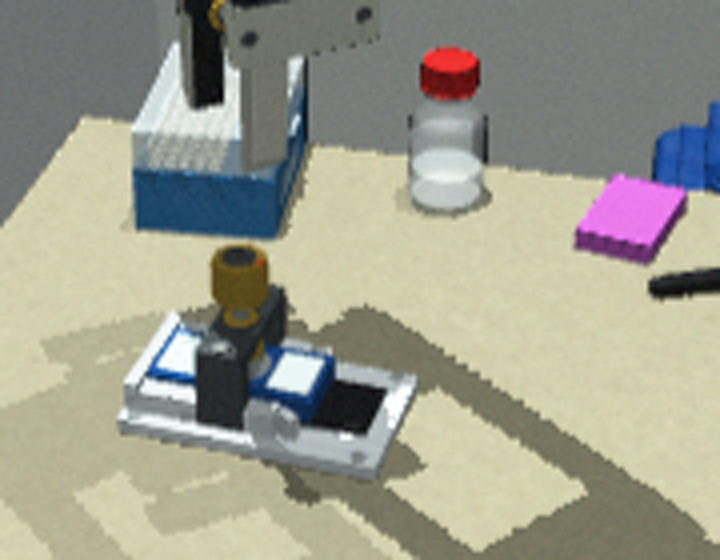

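```bash
python3 - <<'E'
from h import *
p,M,s=pose();d=np.load('pics/s11.npy')
z=M[:,2];print(z)
for off in((0,0,.039),(-.003,-.003,.039),(.003,.003,.039)):
    m=p+off
    print(off,((proj('side',[m+.0475*z,m+.03*z,m-.03*z,m])-[200,150]+.5)*4).round(0).tolist())
print('head',((proj('side',[hol(0,0,.0915)])-[200,150]+.5)*4))
for c in((263,160),(255,150),(275,150),(207,98),(200,90),(215,90)):
    u,v=c[0]//4+200,c[1]//4+150
    e,r=ray('side',[[u,v]]);P=e+r[0]*d[v,u];print(c,P.round(4),'rel jaw',((P-p)@M*1000).round(1))
E
```

```text
[-0.63287091  0.77386145 -0.02475635]
(0, 0, 0.039) [[272.0, 177.0], [257.0, 160.0], [208.0, 104.0], [232.0, 132.0]]
(-0.003, -0.003, 0.039) [[280.0, 175.0], [265.0, 158.0], [216.0, 102.0], [240.0, 129.0]]
(0.003, 0.003, 0.039) [[264.0, 180.0], [249.0, 162.0], [201.0, 106.0], [224.0, 134.0]]
head [[236.35980611 261.04315335]]
(263, 160) [ 0.5314 -0.268   0.1734] rel jaw [-48.1  -4.3  45.8]
(255, 150) [ 0.5353 -0.2684  0.179 ] rel jaw [-53.6  -7.   42.9]
(275, 150) [ 0.5269 -0.2731  0.1777] rel jaw [-52.2   2.4  44.6]
(207, 98) [ 0.5773 -0.3296  0.1702] rel jaw [-42.9  -1.  -30.8]
(200, 90) [ 0.579  -0.3288  0.1748] rel jaw [-47.5  -2.7 -31.4]
(215, 90) [ 0.5733 -0.3302  0.1748] rel jaw [-47.6   2.6 -28.9]
```

Request:
{"api": "servo_tool", "payload": {"moves": [[[1, 0, 0.03], 0, 6], [[1, 0, 0.03], 0, 6], [[1, 0, 0.03], 0, 6], [[1, 0, 0.03], 0, 6], [[1, 0, 0.03], 0, 6], [[1, 0, 0.03], 0, 6], [[0, 0, 0], 0, 6], [[0, 0, 0], 0, 6]]}}

```text
time: 11.1
eef_pos: [0.5528, -0.3064, 0.0597]
tcp_rot: [154.9, 88.7, -76.0]
force: [-0.2, -0.4, -0.2]
gripper_width: 0.0599
```

```bash
python3 - <<'E'
from h import *
tip(12)
print(shift(hol(0,0,pose()[0][2])))
E
```

```text
t 11.1 q [ -38.6   28.2   86.1   -0.9   64.7 -167.3] p [ 0.5528 -0.3064  0.0597] F [-0.19 -0.42 -0.18] T [ 0.104  0.023 -0.046] w 0.0599
jaw yaw 129.11 toolx [ 0.005 -0.022 -1.   ]
finger n 1886 x [0.5333 0.5516 0.5714] y [-0.304  -0.2757 -0.2669] z [0.043  0.0532 0.4078]
tip proj px in crop [[243. 314.]]
[ 0.00425894 -0.2616411  -0.33438208]
```

View pics/s12.png

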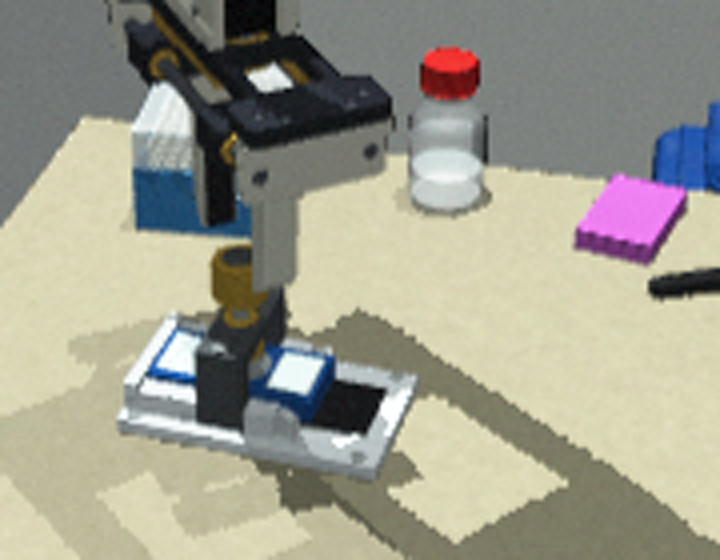

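Request:
{"api": "servo_tool", "payload": {"moves": [[[0, -0.2, -0.4], 0, 6], [[0.8, 0, 0], 0, 6], [[0.8, 0, 0], 0, 6], [[0.5, 0, 0], 0, 6], [[0, 0, 0], 0, 6], [[0, 0, 0], 0, 6]]}}

```text
time: 11.75
eef_pos: [0.5583, -0.3095, 0.0381]
tcp_rot: [158.4, 88.6, -72.5]
force: [-0.7, 0.5, -0.1]
gripper_width: 0.0597
```

```bash
python3 - <<'E'
from h import *
tip(13)
p,M,s=pose();d=np.load('pics/s13.npy')
print(shift([.5555,-.3083,p[2]]))
E
```

```text
t 11.75 q [ -38.5   29.9   86.5   -0.9   62.4 -167.2] p [ 0.5583 -0.3095  0.0381] F [-0.69  0.51 -0.05] T [0.03  0.071 0.087] w 0.0597
jaw yaw 129.12 toolx [ 0.007 -0.023 -1.   ]
finger n 1632 x [0.5391 0.5558 0.5769] y [-0.3052 -0.2787 -0.2698] z [0.0423 0.0518 0.3834]
tip proj px in crop [[235. 344.]]
[-0.00458446  0.1414608   0.25919229]
```

View pics/s13.png

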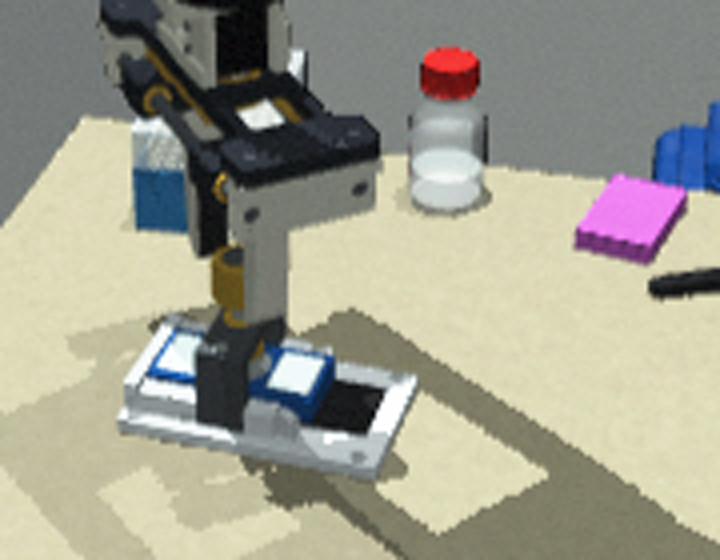

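Request:
{"api": "servo_tool", "payload": {"moves": [[[0.2, 0.1, 0.2], 0, 6], [[0, 0, 0], 0, 4.5], [[0, 0, 0], 0, 3.5], [[0, 0, 0], 0, 2], [[0, 0, 0], 0, 2], [[0, 0, 0], 0, 2]], "force": 10}}

```text
time: 12.4
eef_pos: [0.5563, -0.3087, 0.0368]
tcp_rot: [159.6, 88.6, -71.3]
force: [-0.2, 0.1, 0.7]
gripper_width: 0.0279
```

```bash
python3 - <<'E'
from h import *
tip(14)
p,M,s=pose();print('tool F',(M.T@s['force']).round(2),'T',(M.T@s['ft_torque']).round(3))
E
```

```text
t 12.4 q [ -38.6   29.8   86.9   -0.9   62.1 -167.3] p [ 0.5563 -0.3087  0.0368] F [-0.16  0.09  0.66] T [ 0.149  0.145 -0.011] w 0.0279
jaw yaw 129.12 toolx [ 0.008 -0.024 -1.   ]
finger n 1761 x [0.5371 0.5552 0.575 ] y [-0.3122 -0.2811 -0.2691] z [0.0432 0.0529 0.3788]
tip proj px in crop [[238. 347.]]
tool F [-0.27  0.12  0.03] T [ 0.016 -0.186 -0.031]
```

View pics/s14.png

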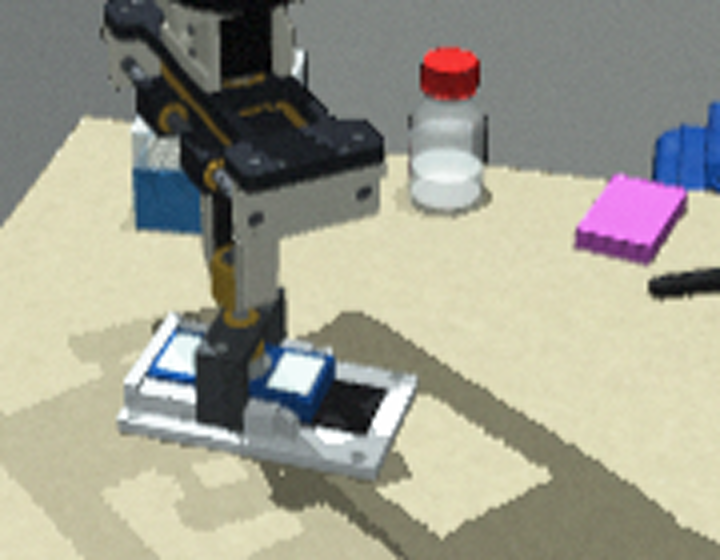

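Request:
{"api": "servo_tool", "payload": {"moves": [[[0, 0, 0], 0, 2], [[0, 0, 0], 0, 2], [[0.03, 0, 0], 6, 2], [[0.03, 0, 0], 6, 2], [[0.03, 0, 0], 6, 2], [[0.03, 0, 0], 6, 2]], "force": 60}}

```text
time: 13.05
eef_pos: [0.556, -0.3085, 0.0357]
tcp_rot: [-177.2, 88.6, -72.8]
force: [-0.2, 0.5, 0.3]
gripper_width: 0.0271
```

```bash
cat >> h.py <<'E'
def g():
    p,M,s=pose();stat();print('toolF',(M.T@s['force']).round(2),'toolT',(M.T@s['ft_torque']).round(3),'w6',s['joint_vel'][5].round(1),'tq6',s['joint_torque'][5].round(3))
E
python3 -c "
from h import *
g()"
```

```text
t 13.05 q [ -38.5   29.9   87.    -0.9   62.  -142.5] p [ 0.556  -0.3085  0.0357] F [-0.19  0.54  0.3 ] T [0.172 0.152 0.214] w 0.0271
jaw yaw 104.38 toolx [ 0.007 -0.024 -1.   ]
toolF [-0.31  0.05  0.56] toolT [-0.216 -0.204  0.099] w6 61.7 tq6 -1.268
```

Request:
{"api": "servo_tool", "payload": {"moves": [[[0.03, 0, 0], 6, 2], [[0.03, 0, 0], 6, 2], [[0.03, 0, 0], 6, 2], [[0.03, 0, 0], 6, 2], [[0.03, 0, 0], 6, 2], [[0.03, 0, 0], 6, 2], [[0.03, 0, 0], 6, 2]]}}

```text
time: 13.75
eef_pos: [0.5559, -0.3086, 0.0337]
tcp_rot: [-136.6, 88.5, -75.8]
force: [-0.3, -0.4, 1.0]
gripper_width: 0.0269
```

```bash
python3 -c "
from h import *
g()
p=bot.camera('side')[0];cv2.imwrite('pics/s15.png',cv2.resize(p[190:270,220:300],None,fx=7,fy=7,interpolation=2))"
```

```text
t 13.75 q [-38.5  30.   87.1  -1.   61.8 -98.8] p [ 0.5559 -0.3086  0.0337] F [-0.3  -0.38  1.  ] T [0.073 0.327 0.196] w 0.0269
jaw yaw 60.77 toolx [ 0.006 -0.025 -1.   ]
toolF [-0.99  0.06 -0.49] toolT [-0.204  0.092  0.317] w6 61.9 tq6 -1.262
```

View pics/s15.png

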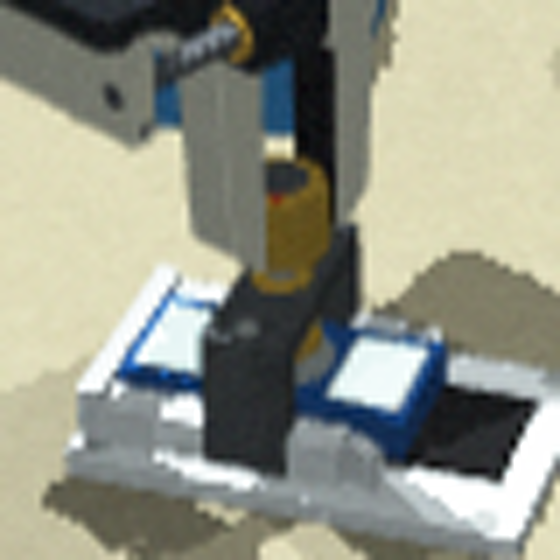

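Request:
{"api": "servo_tool", "payload": {"moves": [[[0.03, 0, 0], 6, 2], [[0.03, 0, 0], 6, 2], [[0.03, 0, 0], 6, 2]]}}

```text
time: 14.1
eef_pos: [0.5557, -0.3087, 0.0329]
tcp_rot: [-119.9, 88.5, -77.6]
force: [0.5, 0.0, 0.9]
gripper_width: 0.0271
```

```bash
python3 -c "
from h import *
g()"
```

```text
t 14.1 q [-38.5  30.   87.1  -1.   61.7 -80.3] p [ 0.5557 -0.3087  0.0329] F [0.47 0.02 0.86] T [0.109 0.39  0.171] w 0.0271
jaw yaw 42.29 toolx [ 0.006 -0.025 -1.   ]
toolF [-0.86 -0.32  0.35] toolT [-0.18   0.211  0.341] w6 60.6 tq6 -1.245
```

Request:
{"api": "servo_tool", "payload": {"moves": [[[0.03, 0, 0], 6, 2], [[0.03, 0, 0], 6, 2], [[0.03, 0, 0], 6, 2]]}}

```text
time: 14.4
eef_pos: [0.5554, -0.3086, 0.0321]
tcp_rot: [-104.0, 88.5, -80.0]
force: [0.5, -0.5, 0.9]
gripper_width: 0.027
```

```bash
python3 -c "
from h import *
g()"
```

```text
t 14.4 q [-38.5  30.1  87.2  -1.1  61.7 -62. ] p [ 0.5554 -0.3086  0.0321] F [ 0.45 -0.53  0.9 ] T [0.086 0.46  0.177] w 0.027
jaw yaw 24.01 toolx [ 0.004 -0.025 -1.   ]
toolF [-0.88 -0.69  0.19] toolT [-0.188  0.381  0.265] w6 60.6 tq6 -1.224
```

Request:
{"api": "servo_tool", "payload": {"moves": [[[0.03, 0, 0], 6, 2], [[0.03, 0, 0], 6, 2], [[0.03, 0, 0], 6, 2]]}}

```text
time: 14.7
eef_pos: [0.555, -0.3084, 0.0312]
tcp_rot: [-88.5, 88.6, -82.8]
force: [1.2, 1.0, 0.7]
gripper_width: 0.027
```

```bash
python3 -c "
from h import *
g()"
```

```text
t 14.7 q [-38.5  30.2  87.2  -1.1  61.6 -43.7] p [ 0.555  -0.3084  0.0312] F [1.23 1.03 0.74] T [0.217 0.592 0.22 ] w 0.027
jaw yaw 5.73 toolx [ 0.003 -0.025 -1.   ]
toolF [-0.76  0.89  1.32] toolT [-0.234  0.562  0.276] w6 60.6 tq6 -1.222
```

Request:
{"api": "servo_tool", "payload": {"moves": [[[0.03, 0, 0], 6, 2], [[0.03, 0, 0], 6, 2]]}}

```text
time: 14.9
eef_pos: [0.5549, -0.3081, 0.0307]
tcp_rot: [-78.0, 88.6, -84.5]
force: [1.4, -0.4, 1.8]
gripper_width: 0.0268
```

```bash
python3 -c "
from h import *
g()"
```

```text
t 14.9 q [-38.4  30.2  87.2  -1.2  61.6 -31.4] p [ 0.5549 -0.3081  0.0307] F [ 1.42 -0.38  1.79] T [0.302 0.633 0.145] w 0.0268
jaw yaw -6.46 toolx [ 0.002 -0.025 -1.   ]
toolF [-1.78 -0.26  1.46] toolT [-0.16  0.66  0.23] w6 60.7 tq6 -1.22
```

Request:
{"api": "servo_tool", "payload": {"moves": [[[0.03, 0, 0], 6, 2], [[0.03, 0, 0], 6, 2], [[0.03, 0, 0], 6, 2]]}}

```text
time: 15.2
eef_pos: [0.5548, -0.3077, 0.0299]
tcp_rot: [-61.7, 88.6, -86.5]
force: [1.9, 0.2, 1.0]
gripper_width: 0.0274
```

```bash
python3 -c "
from h import *
g()"
```

```text
t 15.2 q [-38.4  30.3  87.2  -1.2  61.6 -13.1] p [ 0.5548 -0.3077  0.0299] F [1.94 0.19 1.03] T [0.489 0.582 0.162] w 0.0274
jaw yaw -24.76 toolx [ 0.001 -0.024 -1.   ]
toolF [-1.03  0.96  1.69] toolT [-0.176  0.73   0.202] w6 60.7 tq6 -1.219
```

Request:
{"api": "servo_tool", "payload": {"moves": [[[0.03, 0, 0], 6, 2], [[0.03, 0, 0], 6, 2]]}}

```text
time: 15.4
eef_pos: [0.5548, -0.3075, 0.0295]
tcp_rot: [-50.2, 88.7, -87.2]
force: [0.8, -0.6, 3.3]
gripper_width: 0.0267
```

```bash
python3 -c "
from h import *
g()"
```

```text
t 15.4 q [-38.4  30.3  87.2  -1.1  61.6  -0.9] p [ 0.5548 -0.3075  0.0295] F [ 0.77 -0.62  3.33] T [0.723 0.697 0.214] w 0.0267
jaw yaw -36.98 toolx [ 0.001 -0.023 -1.   ]
toolF [-3.31 -0.09  1.04] toolT [-0.229  0.988  0.161] w6 60.6 tq6 -1.179
```

Request:
{"api": "servo_tool", "payload": {"moves": [[[0.03, 0, 0], 6, 2], [[0.03, 0, 0], 6, 2]]}}

```text
time: 15.6
eef_pos: [0.555, -0.3072, 0.0294]
tcp_rot: [-37.9, 88.7, -87.1]
force: [0.8, -1.0, 2.6]
gripper_width: 0.027
```

```bash
python3 -c "
from h import *
g()"
```

```text
t 15.6 q [-38.4  30.3  87.2  -1.1  61.7  11.3] p [ 0.555  -0.3072  0.0294] F [ 0.78 -0.96  2.58] T [0.852 0.6   0.295] w 0.027
jaw yaw -49.19 toolx [ 0.001 -0.022 -1.   ]
toolF [-2.56 -0.08  1.28] toolT [-0.308  1.033  0.108] w6 60.4 tq6 -1.105
```

Request:
{"api": "servo_tool", "payload": {"moves": [[[0.03, 0, 0], 6, 2]]}}

```text
time: 15.7
eef_pos: [0.5552, -0.3071, 0.0294]
tcp_rot: [-31.5, 88.7, -86.8]
force: [0.4, -0.9, 2.1]
gripper_width: 0.0269
```

```bash
python3 -c "
from h import *
g()"
```

```text
t 15.7 q [-38.4  30.3  87.2  -1.1  61.7  17.4] p [ 0.5552 -0.3071  0.0294] F [ 0.44 -0.9   2.15] T [0.924 0.526 0.33 ] w 0.0269
jaw yaw -55.29 toolx [ 0.001 -0.022 -1.   ]
toolF [-2.13 -0.17  1.03] toolT [-0.34   1.055  0.1  ] w6 60.4 tq6 -1.064
```

Request:
{"api": "servo_tool", "payload": {"moves": [[[0.02, 0, 0], 6, 2]]}}

```text
time: 15.8
eef_pos: [0.5553, -0.307, 0.0294]
tcp_rot: [-25.0, 88.8, -86.4]
force: [0.9, -1.4, 0.5]
gripper_width: 0.0267
```

```bash
python3 -c "
from h import *
g()"
```

```text
t 15.8 q [-38.4  30.3  87.1  -1.   61.7  23.5] p [ 0.5553 -0.307   0.0294] F [ 0.92 -1.44  0.5 ] T [0.943 0.364 0.382] w 0.0267
jaw yaw -61.4 toolx [ 0.001 -0.022 -1.   ]
toolF [-0.47  0.12  1.71] toolT [-0.389  0.998  0.139] w6 60.5 tq6 -1.024
```

Request:
{"api": "servo_tool", "payload": {"moves": [[[0.0, 0, 0], 4, 2]]}}

```text
time: 15.9
eef_pos: [0.5554, -0.3069, 0.0294]
tcp_rot: [-20.5, 88.8, -86.0]
force: [-0.0, -2.9, -0.0]
gripper_width: 0.0272
```

```bash
python3 -c "
from h import *
g()"
```

```text
t 15.9 q [-38.4  30.4  87.1  -1.   61.7  27.6] p [ 0.5554 -0.3069  0.0294] F [-0.02 -2.94 -0.01] T [0.877 0.315 0.435] w 0.0272
jaw yaw -65.48 toolx [ 0.001 -0.021 -1.   ]
toolF [ 0.07 -1.24  2.67] toolT [-0.44   0.926  0.086] w6 39.0 tq6 -0.22
```

Request:
{"api": "servo_tool", "payload": {"moves": [[[0.0, 0, 0], 3, 2]]}}

```text
time: 16.0
eef_pos: [0.5554, -0.3069, 0.0294]
tcp_rot: [-17.5, 88.8, -86.0]
force: [1.3, -1.8, 0.8]
gripper_width: 0.0268
```

```bash
python3 -c "
from h import *
g()"
```

```text
t 16.0 q [-38.4  30.4  87.1  -1.   61.7  30.5] p [ 0.5554 -0.3069  0.0294] F [ 1.29 -1.76  0.76] T [0.941 0.283 0.4  ] w 0.0268
jaw yaw -68.49 toolx [ 0.001 -0.021 -1.   ]
toolF [-0.72  0.55  2.13] toolT [-0.405  0.977  0.089] w6 29.5 tq6 -0.087
```

Request:
{"api": "servo_tool", "payload": {"moves": [[[0.0, 0, 0], 3, 2]]}}

```text
time: 16.1
eef_pos: [0.5555, -0.3068, 0.0293]
tcp_rot: [-14.4, 88.8, -85.9]
force: [-0.1, -1.6, 0.7]
gripper_width: 0.0268
```

```bash
python3 -c "
from h import *
g()"
```

```text
t 16.1 q [-38.4  30.4  87.1  -1.   61.7  33.5] p [ 0.5555 -0.3068  0.0293] F [-0.1  -1.56  0.68] T [0.946 0.317 0.474] w 0.0268
jaw yaw -71.47 toolx [ 0.001 -0.02  -1.   ]
toolF [-0.65 -0.59  1.46] toolT [-0.479  0.995  0.01 ] w6 29.6 tq6 -0.21
```

Request:
{"api": "servo_tool", "payload": {"moves": [[[0.0, 0, 0], 0, 2], [[0.0, 0, 0], 0, 2], [[0.0, 0, 0], 0, 2]]}}

```text
time: 16.4
eef_pos: [0.5556, -0.3069, 0.0294]
tcp_rot: [-14.4, 88.9, -85.6]
force: [0.4, -1.2, 1.1]
gripper_width: 0.0269
```

```bash
python3 -c "
from h import *
g()"
```

```text
t 16.4 q [-38.4  30.4  87.1  -0.9  61.8  33.2] p [ 0.5556 -0.3069  0.0294] F [ 0.36 -1.22  1.09] T [0.924 0.304 0.185] w 0.0269
jaw yaw -71.16 toolx [ 0.001 -0.019 -1.   ]
toolF [-1.06 -0.05  1.29] toolT [-0.19   0.971  0.014] w6 -1.2 tq6 0.204
```

Request:
{"api": "servo_tool", "payload": {"moves": [[[0, 0, 0], 0, 2.9], [[0, 0, 0], 0, 3.5], [[0, 0, 0], 0, 5], [[0, 0, 0], 0, 6], [[0, 0, 0], 0, 6], [[-1, 0, 0], 0, 6], [[-1.5, 0, 0], 0, 6], [[-2, 0, 0], 0, 6], [[-2, 0, 0], 0, 6], [[-2, 0, 0], 0, 6], [[-2, 0, 0], 0, 6], [[0, 0, 0], 0, 6]], "force": 10}}

```text
time: 17.6
eef_pos: [0.5556, -0.3042, 0.1417]
tcp_rot: [-12.1, 88.8, -83.1]
force: [-0.5, -0.1, 0.4]
gripper_width: 0.0601
```

```bash
python3 -c "
from h import *
g()
p=bot.camera('side')[0];cv2.imwrite('pics/s16.png',p);cv2.imwrite('pics/s16c.png',cv2.resize(p[200:270,220:310],None,fx=8,fy=8,interpolation=2))"
```

```text
t 17.6 q [-38.2  24.4  79.8  -0.9  74.9  33. ] p [ 0.5556 -0.3042  0.1417] F [-0.49 -0.06  0.39] T [-0.099  0.13  -0.035] w 0.0601
jaw yaw -70.98 toolx [ 0.002 -0.02  -1.   ]
toolF [-0.39 -0.48 -0.1 ] toolT [ 0.032 -0.051 -0.156] w6 0.1 tq6 -0.004
```

View pics/s16.png

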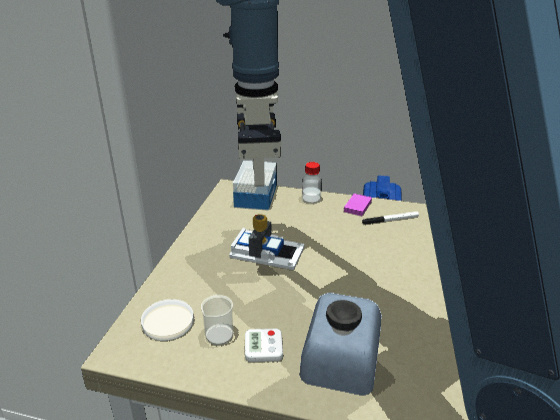

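View pics/s16c.png

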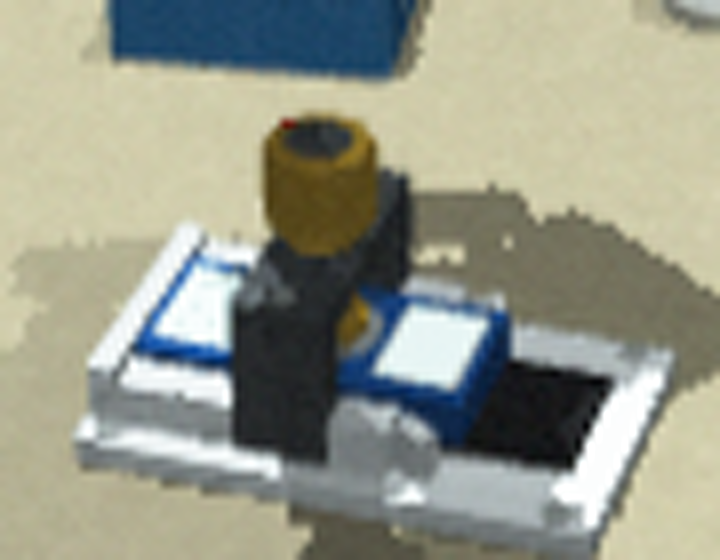

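```bash
python3 - <<'E'
from h import *
f=lambda c:(np.array([c],float)+.5)/8-.5+np.array([220,200])
for c,m,z in(((318,113),(362,123),.0915),((320,138),(290,125),.083)):
    a=onplane('side',f(c),z)[0];b=onplane('side',f(m),z)[0];d=b-a;print(a,d*1000,np.degrees(np.arctan2(d[1],d[0])))
E
```

```text
[ 0.55652455 -0.3116231   0.0915    ] [-12.08773564   1.85954072   0.        ] 171.25435135349963
[ 0.55663393 -0.3132792   0.083     ] [ 9.17728264 -4.11944957  0.        ] -24.17410313069638
```

```bash
python3 -c "
from workcell import bot
print(bot.job_done())"
```

```text
the job is handed in; nothing more can be done
None
```

I pushed the cassette home against the end stop and turned the thumbscrew clockwise about 200° until it was snug. I then let go, lifted clear and handed the job in at about 17.7 s. `job_done` gave no verdict.

**Cassette:** pushing met a firm stop at about 16 N. In the side picture, its far edge lies against the end stop, within about 1 mm of the predicted home position.

**Clamping:** the foot touched about 160–165° into the turn. The last moment while turning was 0.48 N m, against about 0.19 N m when free. That rise of about 0.29 N m means roughly 41 N. The angle past the touch, about 0.7 rad, would mean nearer 48 N. Both are within 25–70 N, but I could not measure the clamping force directly.

**After release:** the force readings are near zero and the gripper is clear of the screw. The beaker and bottle have not visibly moved.

**Checks that disagreed:**
- **TCP height:** the reported height was about 39 mm lower than the fingertips seen by the side camera. I set heights from the pictures instead.
- **Tool tilt:** the tool tilted by up to 2° during the moves.
- **Screw rotation:** the red mark on the screw head suggests about 195° of turning, against 200° for the gripper. This is within my measuring error, or a slip of at most about 5° (roughly 6 N).

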